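Ready the sausage clipper for the next batch

TASK

Load the bench clipper: slide its upright black feed handle all the way along the track to its end stop, towards the die head, then let go of it so that it snaps back home by itself. Then, on the key pad, press the large round key and after it the long bar key, one at a time, each fully down and released; leave the square key alone and do not disturb the jar, the knife and the box beside them.

Things in the scene. Friction and masses are not known exactly. Their poses are not given: they have to be found in the camera images.
- clipper: bench clipper, fixed to the table: aluminium base 150 x 260 mm (its x, y), 36 mm high, with a track along its y axis, whose rails reach 58 mm above the table, and a die head at its +y end (a block 120 mm along x, from y = +82 to +128 mm, 110 mm high, with a round boss on it to 130 mm). Origin: centre of the underside, on the table; z up. It may stand on the left or the right half, turned a little.
- feed (a joint): travel of the feed handle in m: 0 home, grows along the clipper's +y axis to the end stop at 0.090. A spring pulls it home: about 3 N at home, 9 N at the end; let go, it flies back in about 0.2 s.
- feed_top (a point): centre of the top edge of the feed handle, 135 mm above the table (moves with it; at home it is at y = -80 mm, x = 0 in the clipper's frame). The handle is an upright black paddle 60 mm wide (clipper x), 16 mm thick (clipper y), standing 62 mm clear above a steel block 44 mm long (clipper y) whose top is 73 mm above the table. The space before its -y face is free above the track.
- keypad: key pad, fixed to the table: flat aluminium case 130 x 250 x 40 mm (its x, y, z) with three grey keys in a row along its y axis, 80 mm apart, in any order. Origin: centre of the underside, on the table. It stands on the other half from the clipper, turned a little.
- round_key (a joint): downward travel of the large round key in m: 0 up (at rest), 0.008 fully down. Spring-return: about 1.5 N to start, 4 N fully down; it comes up again by itself. Cap: disc of 58 mm diameter.
- round_top (a point): centre of the top face of the large round key (moves down with it), about 77 mm above the table when up
- bar_key (a joint): downward travel of the long bar key in m: 0 up (at rest), 0.008 fully down. Spring-return: about 1.5 N to start, 4 N fully down; it comes up again by itself. Cap: bar 84 mm along the pad's x, 26 mm along its y.
- bar_top (a point): centre of the top face of the long bar key (moves down with it), about 77 mm above the table when up
- square_key (a joint): downward travel of the square key in m: 0 up (at rest), 0.008 fully down. Spring-return: about 1.5 N to start, 4 N fully down; it comes up again by itself. Cap: 38 x 38 mm. Not to be pressed.
- square_top (a point): centre of the top face of the square key (moves down with it), about 77 mm above the table when up
- spice_jar: bystander, loose: amber glass spice jar with white cap, 52 mm diameter, 95 mm tall, behind the clipper; origin at the centre of its underside
- clip_box: bystander, loose: cardboard box 50 x 100 x 45 mm behind the key pad; origin at the centre of its underside
- knife: bystander, loose: knife lying along the clipper's near side, black grip and steel blade, about 275 mm long, 18 mm high; origin near its middle, on the table

How it is judged (in metres and radians):
On the way, in this order (a step that is already met when the one before it is completed fails the run):
1. the feed handle is slid to its end stop (at least 85 of 90 mm), no key pressed (value of joint feed above 0.085 m and value of joint each of round_key, bar_key below 0.003 m), for 0.05 s.
2. the handle, let go, snaps back (faster than 0.25 m/s, not touched by the fingers) (velocity of joint feed below -0.25 m/s and contact force between the fingers and feed below 0.3 N).
3. the handle is home (within 4 mm) and untouched (value of joint feed below 0.004 m and contact force between the fingers and feed below 0.3 N), for 0.2 s.
4. the round key is pressed down (at least 6 of 8 mm), the bar key up (value of joint round_key above 0.006 m and value of joint bar_key below 0.003 m and value of joint feed below 0.006 m), for 0.05 s.
5. the bar key is pressed down (at least 6 of 8 mm), the round key up again (value of joint bar_key above 0.006 m and value of joint round_key below 0.003 m and value of joint feed below 0.006 m), for 0.05 s.
At the end, for the whole second after the job is handed in: The feed handle is home (within 4 mm) and all three keys are up (within 2 mm) (value of joint feed below 0.004 m and value of joint each of round_key, bar_key, square_key below 0.002 m); the robot touches nothing.
It fails at once if the square key is pressed (more than 3 mm) (value of joint square_key above 0.003 m).
It fails at once if the jar, knife or box is shifted or knocked over (moved more than 30 mm or tilted) (distance of any of spice_jar, clip_box, knife from where it was at the start of the episode above 0.03 m or angle between any of spice_jar, clip_box, knife's own z axis and vertical above 0.5 rad).
It also fails if it takes over 48 s, if anything falls off the work surface, if the arm or the gripper's body presses on something with over 40 N, if the wrist force passes 120 N, or if a joint passes its speed limit or range.

ROBOT

A 7-joint arm with a two-finger parallel gripper is mounted at the origin on the work surface. World frame = base frame: x ahead of the robot, y to its left, z up, the work surface at z = 0. Lengths are in mm, angles in rad, forces in N, time in s.
With the tool pointing down it reaches from about 425 to 825 mm from the base axis. Payload 3.6 kg.
Tool frame: the origin (TCP) lies at the centre of the arm's flange, where the gripper is bolted on; the fingertips stand 173 mm ahead of it and the grasp point (between the pads) lies 155 mm ahead of it; z points along the fingers, y is the line along which they close (so a half turn about z gives the same grasp; the last joint's range is limited). The gripper opens to 85 mm and grips with 20 to 120 N. Pads are 22 mm wide; open, the fingers measure 114 mm over their backs; the gripper's body (76 mm by 85 mm) begins 54 mm behind the grasp point. The pads swing forward as they close: fully open they stand 13 mm farther back than shut.
Start: joints at [-1.288, 0.615, -0.013, 1.423, 0.008, 1.103, -0.04], TCP at [197.521, 619.243, 404.697] pointing down, gripper open.
Joint ranges: [-3.12, 3.12], [-0.3, 2.06], [-1.34, 1.32], [0.26, 2.42], [-1.36, 4.5], [0.01, 1.98], [-2.84, 2.84]. Speed limits (rad/s): [2.79, 2.79, 3.14, 3.14, 3.14, 3.14, 3.14].

INTERFACE

Orientations are given as a rotation vector (axis times angle).
In Python, from rig import robot, vision gives the robot as it stands. The module is installed in compiled form; this text tells all that it offers. Calls block until the motion is done:
- robot.move_ptp(position, orientation): joint-space move of the TCP to a pose.
- robot.move_straight(position, rate=150, rotation=None): straight line of the TCP; rotation=None keeps the orientation; rate is the mean speed in mm/s.
- robot.set_joints(angles): joint-space move.
- robot.release() and robot.gripper_close(f_grip=None): open the fingers fully, or close them until they stop; f_grip is the grip in N (None keeps the last).
- robot.wait(seconds).
- robot.ik(position, orientation): joint angles nearest the present ones, or None.
- vision.capture(name): name is "side" or "top"; returns a dict with "frame" (384x512x3 uint8, red, green, blue), "K" (3x3 intrinsics, pixels), "extrinsics" (4x4, takes a point from world to camera coordinates). Camera axes: x right, y up, looking along -z (the intrinsics and any distortion apply to the point x, -y, -z); pixel columns grow to the right and rows downward; lengths in mm; the calibration is good to about 2 mm. A picture is of the moment at which its call begins. There is no depth.
A pose or a line that the arm cannot do raises robot.PlanningError and nothing moves.
- robot.hand_in(): hands the job in; it is judged then, once.
Readings, each from a call of its own:
- robot.read_clock(): time.
- robot.read_qpos(): joint angles.
- robot.read_joint_velocities(): joint speeds.
- robot.read_effort(): joint torques, N m.
- robot.read_tool_pos(): TCP position.
- robot.read_orientation(): TCP orientation.
- robot.read_contact_force(): force on the tool from outside, world axes, zero at the start.
- robot.read_torque(): the same for the moment, N m.
- robot.read_width(): finger opening in mm.
- robot.read_gripper_force(): force on a finger pad.
Only numpy, scipy, OpenCV 4.12 (cv2) and the standard library are available. Lean on these libraries where they do the work, as an engineer would, in place of code of your own. Each camera call takes 0.05 s, during which the arm holds its last target. There are 200 camera calls.

## Working session

There is one attempt and no reset: what is moved stays moved. The work goes in short steps, each a Python script; the robot and the scene stay as the last script left them, time stands still between calls to the robot, and variables do not carry over. Pictures are saved under pics/ and viewed, at most 10 in all, crops included, and the job is handed in when it is done.

```bash
mkdir -p pics; python3 - <<'E'
from rig import robot, vision
import cv2, pickle
d={n:vision.capture(n) for n in("top","side")}
pickle.dump(d,open("v0.pkl","wb"))
for n in d:
    cv2.imwrite(f"pics/{n}0.png",d[n]["frame"][:,:,::-1]); print(n,d[n]["K"],d[n]["extrinsics"], {k for k in d[n]})
print(robot.read_clock(),robot.read_orientation(),robot.read_tool_pos(),robot.read_width())
E
```

```text
top [[379.8016554    0.         254.42337338]
 [  0.         379.8016554  187.25905342]
 [  0.           0.           1.        ]] [[-2.58749588e-02 -9.99026165e-01 -3.57380373e-02  2.73659040e+01]
 [ 9.84984428e-01 -3.15829966e-02  1.69729760e-01 -5.37405097e+02]
 [-1.70693186e-01 -3.08096597e-02  9.84842425e-01 -7.45157689e+02]
 [ 0.00000000e+00  0.00000000e+00  0.00000000e+00  1.00000000e+00]] {'frame', 'K', 'extrinsics'}
side [[423.40905538   0.         248.03501701]
 [  0.         423.40905538 186.13665514]
 [  0.           0.           1.        ]] [[-9.93742628e-01 -1.10971290e-01  1.26870811e-02  5.27285269e+02]
 [ 8.32160486e-02 -6.59815243e-01  7.46805821e-01 -1.44957440e+02]
 [-7.45028759e-02  7.43188548e-01  6.64921126e-01 -9.96747971e+02]
 [ 0.00000000e+00  0.00000000e+00  0.00000000e+00  1.00000000e+00]] {'frame', 'K', 'extrinsics'}
0.1 [-0.48305885 -3.1038923   0.00362875] [197.45039922 618.98856147 403.64234856] 85.82825776275341
```

View pics/top0.png

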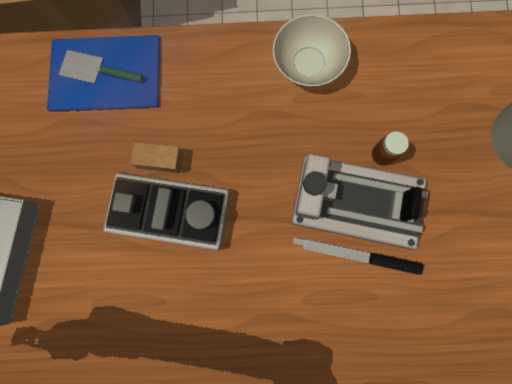

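View pics/side0.png

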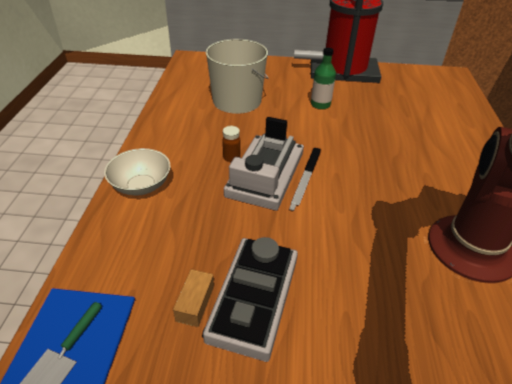

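The top view shows the keypad on the left (+y): square at about (126,203), bar (161,208), round (200,214). The clipper is on the right, with its die head at (315,183) and the black handle at about (411,203). In the side view the round key is at (265,249), the bar at (255,279) and the handle top at (276,122).

```bash
cat > h.py <<'E'
import numpy as np, cv2, pickle
def ray(v,p):
    E=v["extrinsics"];R,t=E[:3,:3],E[:3,3];K=v["K"]
    q=np.linalg.inv(K)@[p[0],p[1],1]; return -R.T@t, R.T@(q*[1,-1,-1])
def plane(v,p,z):
    c,d=ray(v,p); return c+d*(z-c[2])/d[2]
def proj(v,P):
    E=v["extrinsics"];c=E[:3,:3]@np.array(P,float)+E[:3,3]; q=v["K"]@(c*[1,-1,-1]); return q[:2]/q[2]
def tri(v1,p1,v2,p2):
    a,d=ray(v1,p1);b,e=ray(v2,p2); s=np.linalg.lstsq(np.c_[d,-e],b-a,rcond=None)[0]
    P,Q=a+d*s[0],b+e*s[1]; return (P+Q)/2,np.linalg.norm(P-Q)
E
python3 - <<'E'
from h import *
d=pickle.load(open("v0.pkl","rb"))
t=d["top"]["frame"][:,:,::-1];s=d["side"]["frame"][:,:,::-1]
up=lambda i,k:cv2.resize(i,None,fx=k,fy=k,interpolation=cv2.INTER_CUBIC)
a=up(t[145:270,285:435],4) #600x500
cv2.imwrite("pics/a.png",a)
b=np.hstack([up(t[165:255,100:235],3)[:270],np.zeros((270,5,3),np.uint8),up(s[110:210,215:330],2.7)]); cv2.imwrite("pics/b.png",b)
for n,seeds in(("top",((126,203),(161,208),(200,214))),("side",((242,314),(255,279),(265,246)))):
    f=d[n]["frame"]
    for sd in seeds:
        m=np.zeros((386,514),np.uint8)
        cv2.floodFill(f.copy(),m,sd,0,(9,)*3,(9,)*3,4|cv2.FLOODFILL_MASK_ONLY|cv2.FLOODFILL_FIXED_RANGE|(255<<8))
        m=m[1:-1,1:-1]; c=max(cv2.findContours(m,0,2)[0],key=cv2.contourArea);M=cv2.moments(c)
        u=(M["m10"]/M["m00"],M["m01"]/M["m00"])
        print(n,f[sd[1],sd[0]],cv2.minAreaRect(c),M["m00"],np.round(u,1),plane(d[n],u,77).round(1))
E
```

```text
top [109 106  95] ((121.5405502319336, 202.2567596435547), (15.946702003479004, 16.111101150512695), 9.462322235107422) 225.0 [121.6 202.4] [510.4 279.1  77. ]
top [105 103  94] ((160.01922607421875, 208.40383911132812), (10.394153594970703, 39.61545944213867), 11.309932708740234) 364.5 [159.9 208.5] [495.7 201.1  77. ]
top [104 102  93] ((199.0, 214.5), (25.0, 26.0), 90.0) 516.0 [199.  214.5] [481.3 122.5  77. ]
side [94 92 81] ((242.1886749267578, 311.8396301269531), (18.406312942504883, 16.895347595214844), 15.94539737701416) 272.5 [242.2 311.9] [510.9 280.7  77. ]
side [96 92 82] ((254.2647247314453, 277.4411926269531), (40.503448486328125, 9.45888900756836), 14.03624439239502) 334.5 [254.6 277.5] [496.  202.1  77. ]
side [94 91 82] ((265.0, 247.5), (19.0, 24.0), 90.0) 362.0 [264.9 247.5] [482.  123.6  77. ]
```

View pics/a.png

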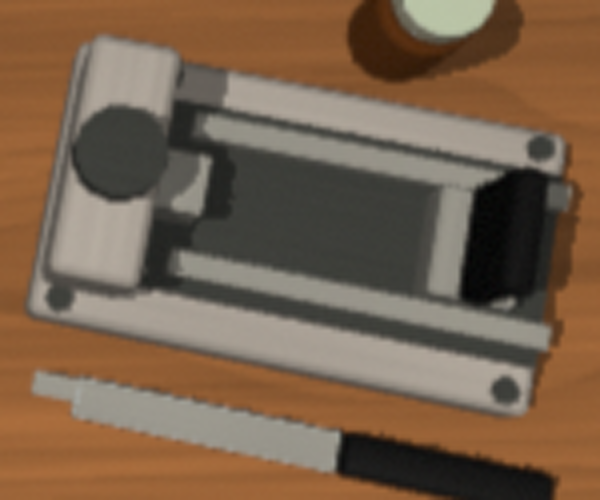

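View pics/b.png

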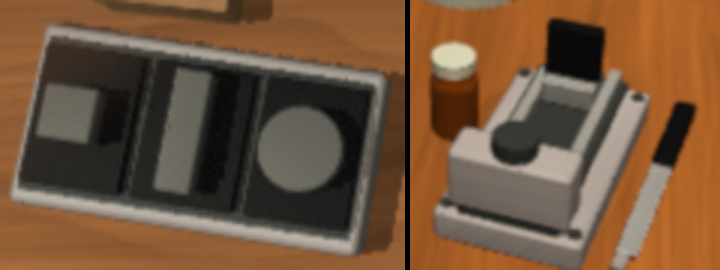

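The clipper crop shows the head at the left and the paddle at (505,237), with its top face towards the right at about (523,236). The base corners are (567,140), (525,415) and (28,312). The second picture shows the three keys clearly, and in the side view the paddle's top edge runs (551,20)–(604,28).

```bash
python3 - <<'E'
from h import *
d=pickle.load(open("v0.pkl","rb"));T,S=d["top"],d["side"]
f=lambda x,y:((x+.5)/4-.5+285,(y+.5)/4-.5+145)
A,B,C=[plane(T,f(*p),36) for p in((567,137),(527,415),(28,314))]
print(A,B,C,np.linalg.norm(A-B),np.linalg.norm(B-C))
u=(C-B)/np.linalg.norm(C-B); print("y axis",u, "ang",np.degrees(np.arctan2(-u[0],u[1])))
O=(A+C)/2; print("origin",O,"handle pred",O-80*u)
pt=f(523,236); ps=(277.2,119.2)
print(plane(T,pt,135),plane(S,ps,135),tri(T,pt,S,ps))
# boss 130 high (119,152)
print("boss",plane(T,f(119,152),130), O+105*u)
print("jar",plane(T,f(447,5),95),"knife",[plane(T,f(*p),15) for p in((35,385),(552,487))])
from rig import robot
print(robot.read_qpos())
E
```

```text
[ 546.02059354 -347.05376769   36.        ] [ 403.74291142 -312.57736264   36.        ] [461.95936893 -62.98434624  36.        ] 146.39522305303217 256.29246919013053
y axis [0.22714853 0.97386013 0.        ] ang -13.12925166682292
origin [ 503.98998123 -205.01905696   36.        ] handle pred [ 485.81809887 -282.92786707   36.        ]
[ 483.31271479 -280.96914445  135.        ] [ 483.92814518 -282.03159934  135.        ] (array([ 483.56303931, -280.70697302,  135.7828392 ]), np.float64(0.6801803772796853))
boss [ 528.64202392 -102.21830676  130.        ] [ 527.84057683 -102.76374371   36.        ]
jar [ 603.09161161 -270.79099273   95.        ] knife [array([426.07408926, -66.41514815,  15.        ]), array([ 366.88095513, -329.68344986,   15.        ])]
[-1.28848148  0.61583855 -0.01262134  1.42474086  0.00809863  1.10339766
 -0.04043695]
```

Both views agree, and so do the size checks: base 146×256 mm, handle at z=135.8, keys about 80 mm apart. Next I close the gripper, get behind the handle and push.

```bash
cat >> h.py <<'E'
from scipy.spatial.transform import Rotation
def ori(u,s=1):
    x=np.array([u[0],u[1],0])*s; x/=np.linalg.norm(x); z=np.array([0,0,-1.]); return Rotation.from_matrix(np.c_[x,np.cross(z,x),z]).as_rotvec()
U=np.array([.229,.9734,0]);HT=np.array([484.3,-281.8,0]);ROUND=np.array([481.6,123,0]);BAR=np.array([495.8,201.6,0]);V=np.array([.181,.983,0])
E
python3 - <<'E'
from h import *
from rig import robot,vision
robot.gripper_close(20)
p=HT-52*U
for s in(1,-1): print(s,robot.ik([*p[:2],400],ori(U,s)))
c=[(abs(q[6]),s) for s in(1,-1) if (q:=robot.ik([*p[:2],400],ori(U,s))) is not None]
s=min(c)[1];print("s",s)
robot.move_ptp([*p[:2],400],ori(U,s))
robot.move_straight([*p[:2],273],rate=150)
print(robot.read_clock(),robot.read_tool_pos(),robot.read_contact_force(),robot.read_width())
for n in("top","side"):
    v=vision.capture(n);cv2.imwrite(f"pics/{n}1.png",v["frame"][:,:,::-1])
t=cv2.imread("pics/top1.png")[110:290,270:512];s=cv2.imread("pics/side1.png")[60:230,200:400]
cv2.imwrite("pics/c.png",np.hstack([cv2.resize(t,(400,298)),cv2.resize(s,(350,298))]))
E
```

```text
1 [ 0.08973505  0.61866563  0.81591256  1.66305845 -0.49925701  1.08065788
  0.82365131]
-1 [-0.04212202  0.74682919  1.13426438  1.66667295 -0.71923492  1.20665628
 -2.10795248]
s 1
5.3167 [ 472.59892144 -332.84248227  273.86641931] [0.54581367 0.33844111 0.23809067] -0.23667360863699904
```

View pics/c.png

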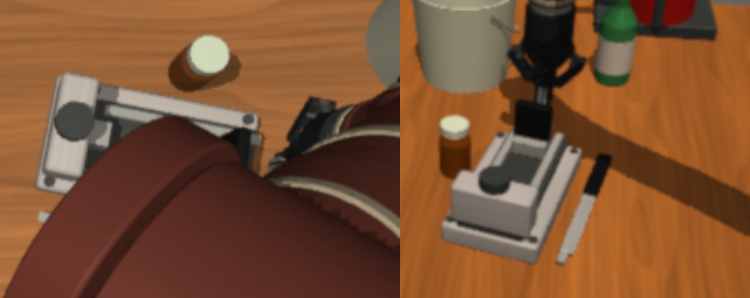

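The side crop shows the closed fingers centred just behind the handle, at about (540,95). Now I push until the force shows the end stop, then lift to let go.

```bash
python3 - <<'E'
from h import *
from rig import robot,vision
p=HT-52*U
def go(k,r): 
    q=p+k*U; robot.move_straight([*q[:2],273],rate=r); F=robot.read_contact_force(); t=robot.read_tool_pos()
    f=-F@U; print(k,round(float((t-p)@U),1),round(float(f),1),F.round(1)); return f
for k in(20,45,80,110): go(k,100)
k=112
while k<136:
    f=go(k,40)
    if f>22: break
    k+=2
robot.wait(.15)
v=vision.capture("side");cv2.imwrite("pics/side2.png",v["frame"][:,:,::-1])
print(robot.read_clock(),robot.read_tool_pos())
cv2.imwrite("pics/d.png",cv2.resize(v["frame"][60:230,200:330,::-1],None,fx=3,fy=3))
E
```

```text
20 20.9 0.6 [-0.1 -0.6 -0.2]
45 44.1 4.1 [-1.6 -3.8  0.4]
80 78.3 6.8 [-2.2 -6.4  0.5]
110 107.5 7.9 [-1.4 -7.8  0.2]
112 108.9 7.9 [-1.5 -7.8 -1.2]
114 110.8 7.7 [-1.2 -7.6 -1. ]
116 112.8 8.0 [-1.6 -7.8  0.4]
118 114.7 7.3 [-1.1 -7.3 -0.5]
120 116.6 8.0 [-2.  -7.8 -0.7]
122 118.5 8.6 [-0.9 -8.7 -1. ]
124 120.5 8.5 [-1.  -8.5  0.3]
126 122.4 7.2 [-2.3 -6.9 -0.9]
128 123.5 9.5 [-1.1 -9.5 -1.5]
130 124.1 13.8 [ -2.5 -13.6  -3.2]
132 124.6 16.6 [ -2.8 -16.4  -5. ]
134 125.2 18.9 [ -3.2 -18.7  -6.8]
10.3167 [ 500.68288763 -210.4634517   273.63149467]
```

View pics/d.png

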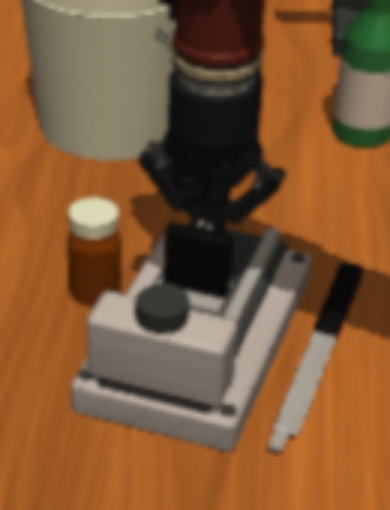

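The end stop is reached: resistance jumps at 123 mm and the handle sits by the head in the picture (205,260). I'll relieve the preload, then lift quickly to release.

```bash
python3 - <<'E'
from h import *
from rig import robot,vision
p=HT-52*U
q=p+128*U; robot.move_straight([*q[:2],273],rate=40)
print(robot.read_tool_pos(),robot.read_contact_force())
robot.move_straight([*q[:2],400],rate=300)
print(robot.read_clock(),robot.read_contact_force())
robot.wait(.4)
v=vision.capture("side");cv2.imwrite("pics/e.png",cv2.resize(v["frame"][60:230,200:330,::-1],None,fx=3,fy=3))
# clear to keypad: above round key
c=[]
for s in(1,-1):
    j=robot.ik([*ROUND[:2],400],ori(V,s)); print(j)
    if j is not None:c.append((np.abs(j-robot.read_qpos()).sum(),s))
s=min(c)[1]
robot.move_ptp([*ROUND[:2],400],ori(V,s))
robot.move_straight([*ROUND[:2],275],rate=200)
print(robot.read_clock(),robot.read_tool_pos(),robot.read_contact_force())
v=vision.capture("side");cv2.imwrite("pics/f.png",cv2.resize(v["frame"][90:370,170:350,::-1],None,fx=2.1,fy=2.1))
E
```

```text
[ 500.62796565 -212.28234524  273.48086531] [-1.53644206 -9.92525498 -1.00193613]
11.1917 [ 0.10813244  0.68254716 -0.05683248]
[-0.90171642  0.52036599  0.92666912  1.88000783 -0.49548048  0.99030323
  0.06169198]
[ 0.23178273  0.47820243 -0.77061127  1.84772656  0.39739137  0.97601236
  2.24891005]
13.675 [482.3095645  122.17238973 275.76294955] [ 0.75503399 -0.11334377  0.54018229]
```

View pics/f.png

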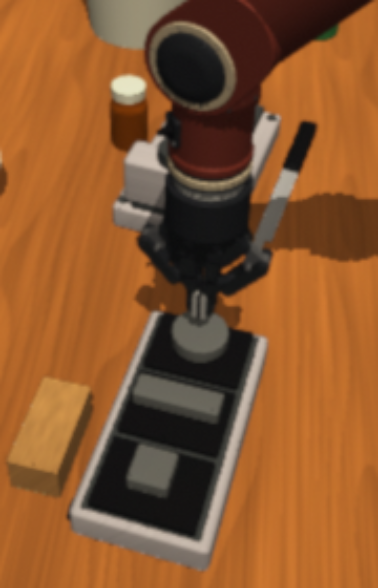

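The fingertips are centred above the round key, at about (200,320). I'll check the handle is home, then press.

View pics/e.png

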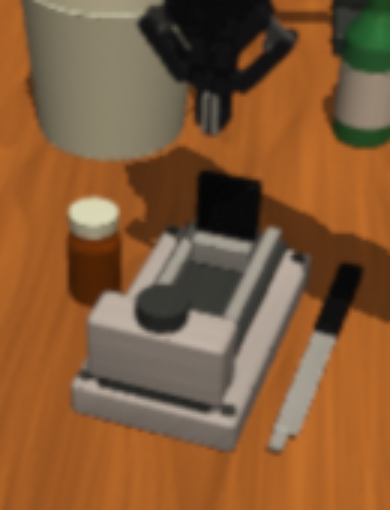

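```bash
cat > press.py <<'E'
from h import *
from rig import robot,vision
def press(P):
    z=256
    while z>228:
        robot.move_straight([*P[:2],z],rate=30); f=robot.read_contact_force()[2]
        print(z,robot.read_tool_pos()[2].round(1),round(float(f),1))
        if f>10: break
        z-=2
    robot.wait(.15)
    v=vision.capture("side")
    robot.move_straight([*P[:2],285],rate=150); robot.wait(.2)
    print(robot.read_clock(),robot.read_contact_force().round(1)); return v
E
python3 - <<'E'
from press import *
v=press(ROUND)
E
```

```text
256 256.0 -0.5
254 254.0 -0.5
252 251.9 -0.1
250 250.1 1.1
248 248.1 1.8
246 246.1 1.6
244 244.1 2.4
242 242.4 7.1
240 242.2 21.5
17.3583 [-0.2 -0.7 -0. ]
```

The handle is home, with the paddle back at (228,205). The round key went from first contact at z=250 to its hard stop at 242, which is the full 8 mm. Next is the bar key, then I retreat.

```bash
python3 - <<'E'
from press import *
robot.move_straight([*BAR[:2],285],rate=150)
press(BAR)
robot.move_straight([*BAR[:2],400],rate=200)
robot.wait(.3)
print(robot.read_clock(),robot.read_contact_force().round(1))
v=vision.capture("side");cv2.imwrite("pics/g.png",v["frame"][:,:,::-1])
E
```

```text
256 256.2 0.3
254 254.0 0.3
252 251.9 -0.1
250 250.1 0.9
248 248.1 1.7
246 246.1 3.5
244 244.1 3.3
242 242.5 6.3
240 242.3 18.8
22.0083 [-0.4 -0.9 -0.5]
23.0333 [ 0.5 -0.   0.3]
```

View pics/g.png

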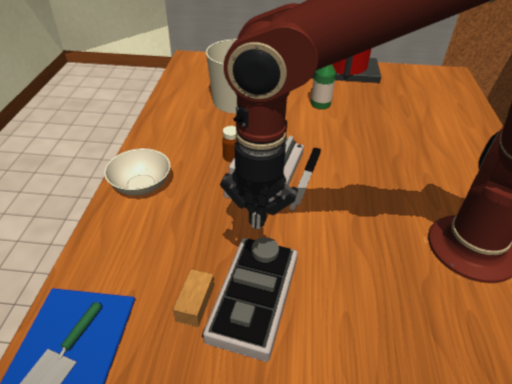

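The arm is clear, with the fingertips at (257,220). All keys are up, and the jar (231,143), box (194,297) and knife (312,170) are where they were.

```bash
python3 -c "
from rig import robot
print(robot.hand_in())"
```

```text
the job is handed in; nothing more can be done
None
```

The job is handed in at about 23 s: the feed handle went to its end stop and snapped back home, the round key and then the bar key were pressed fully and released, and the square key, jar, knife and box were not disturbed; the judge's verdict was not shown.

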